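# Store a specimen case through a sprung flap gate

### The job

Put the long specimen case away in the covered storage bay: set it down flat between the rails of the bay's loading shelf with its clasp end facing out (away from the flap gate), then push it in through the sprung flaps until it is wholly inside and both flaps have swung shut behind it. Leave the short case, the jar and the specimen mount where they are.

Things in the scene. Friction and masses are not known exactly. Their poses are not given: they have to be found in the camera images.
- bay: Low storage bay fixed to the bench. Origin on the bench under the middle of the flap gate; x points inward through the gate, z up. White deck 20 mm thick, 130 mm wide, x -150 to +226 mm; at x<0 it is the open loading shelf. Two rails on it, 6 mm high and 6 mm wide, x -135 to +195 mm, 60 mm clear between them, centred on y=0. Clear walls up to z=88 mm, 114 mm apart, back wall at x=+215 mm.
- gate_foot (a point): Point on the deck's upper face (20 mm above the bench) in the middle of the gate, axes as the bay's. Gate posts at y=+-49 to 63 mm stand up to 92 mm above the bench; there is no bar across the top, so upright fingers can pass through between the flaps. Behind the gate the bay is open above up to x=+80 mm; from there to the back it has a clear roof, from 88 to 93 mm above the bench.
- flap_left (a joint): Angle of the gate's left leaf (hinge upright at y=+45 mm of the bay), rad: 0 shut, grows as its free edge swings inward, to 1.45; never outward. Aluminium, 44 mm wide from its hinge, 3 mm thick, from 24 to 84 mm above the bench. A light spring (0.015 N m shut, 0.06 open) shuts it in under a second once nothing holds it; a case holds it open until its trailing end is about 40 mm past the gate.
- flap_right (a joint): Angle of the gate's right leaf, the mirror image of the left one (hinge at y=-45 mm of the bay): 0 shut, grows inward to 1.45 rad, same size and spring.
- long_case_center (a point): Centre (half-way up, 30 mm above its underside) of the long closed grey specimen case: 110 mm long (x), 50 mm wide (y), 60 mm high (z), about 0.35 kg, standing on the bench. Its x axis points from the clasp end to the plain end.
- long_case_clasp (a point): Outer face of the steel clasp on one short end of the long case: 63 mm from the case's centre towards -x, half-way up the case. The clasp stands 8 mm out from the end, is 24 mm wide and reaches from 21 to 51 mm above the case's underside. Axes as the case's.
- short_case_center (a point): Centre (30 mm above its underside) of the short case, of the same kind and colour but 70 mm long, 50 mm wide, 60 mm high; x axis from its clasp end to its plain end. To be left alone.
- jar: Closed amber jar, 60 mm in diameter, 80 mm high, standing on the bench; origin at the centre of its underside. To be left alone.
- mount: Brown round resin specimen mount, 50 mm in diameter, 22 mm high, lying on the bench; origin at the centre of its underside. To be left alone.

How it is judged (in metres and radians):
On the way, in this order (a step that is already met when the one before it is completed fails the run):
1. the long case stands flat on the loading shelf between the rails, outside the gate, clasp end facing out (x of long_case_center in the frame of bay between -0.13 and -0.02 m and x of long_case_clasp in the frame of bay below -0.08 m and y of long_case_center in the frame of bay between -0.012 and 0.012 m and z of long_case_center in the frame of bay between 0.044 and 0.054 m and angle between long_case_center's own z axis and vertical below 0.1 rad and angle between the x axis of long_case_center and the x axis of bay, either way round below 0.15 rad), for 0.2 s.
2. the long case, standing on the deck, holds both flaps open as it goes through (value of joint each of flap_left, flap_right above 0.5 rad and x of long_case_center in the frame of bay between -0.045 and 0.09 m and z of long_case_center in the frame of bay below 0.056 m), for 0.05 s.
At the end, for the whole second after the job is handed in: The long case stands flat on the bay's deck wholly behind the gate, its clasp's outer face 2 to 100 mm past the gate's plane (clasp end towards the gate), at rest and released, with both flaps shut to within 0.06 rad (x of long_case_clasp in the frame of bay between 0.002 and 0.1 m and z of long_case_center in the frame of bay between 0.044 and 0.054 m and y of long_case_center in the frame of bay between -0.03 and 0.03 m and angle between long_case_center's own z axis and vertical below 0.1 rad and value of joint each of flap_left, flap_right below 0.06 rad and linear speed of long_case below 0.01 m/s and contact force between the fingers and long_case below 0.1 N); the robot touches nothing.
It fails at once if the short case was moved more than 20 mm (distance of short_case_center from where it was at the start of the episode above 0.02 m).
It fails at once if the jar was moved more than 20 mm (distance of jar from where it was at the start of the episode above 0.02 m).
It fails at once if the specimen mount was moved more than 20 mm (distance of mount from where it was at the start of the episode above 0.02 m).
It also fails if it takes over 59 s, if anything falls off the work surface, if the arm or the gripper's body presses on something with over 40 N, if the wrist force passes 120 N, or if a joint passes its speed limit or range.

### The arm

A 6-joint arm with a two-finger parallel gripper is mounted at the origin on the work surface. World frame = base frame: x ahead of the robot, y to its left, z up, the work surface at z = 0. Lengths are in mm, angles in rad, forces in N, time in s.
With the tool pointing down it reaches from about 350 to 775 mm from the base axis. Payload 7.3 kg.
Tool frame: the origin (TCP) lies at the very end of the fingers, on their centre line; the grasp point (between the pads) lies 19 mm behind it; z points along the fingers, y is the line along which they close (so a half turn about z gives the same grasp; the last joint's range is limited). The gripper opens to 92 mm and grips with 3 to 60 N. Pads are 19 mm wide; open, the fingers measure 130 mm over their backs; the gripper's body (75 mm by 190 mm) begins 47 mm behind the grasp point.
Start: joints at [-1.313, 0.342, 1.524, -0, 1.275, -0.146], TCP at [206.304, -482.787, 226.741] pointing down, gripper open.
Joint ranges: [-2.53, 2.53], [-0.77, 2.02], [0.04, 2.7], [-1, 4.14], [0.28, 2.66], [-3.11, 3.11]. Speed limits (rad/s): [2.57, 2.57, 3.14, 3.14, 3.14, 3.14].

### API

Orientations are given as [roll, pitch, yaw] about the fixed x, y, z axes, in that order (R = Rz(yaw) Ry(pitch) Rx(roll)).
In Python, from plant import get_obs, capture, close_job gives the robot as it stands. The module is installed in compiled form; this text tells all that it offers.
- The arm moves only by the shell command python3 -m handwheel 'ROWS'. ROWS is JSON, a list of rows, each a list of 3 entries, a list of its own where there are three numbers: the turn, a rotation vector about the tool's x, y, z in degrees, then the shift along the tool's x, y, z in m, then the opening, from 0 (shut) to 1 (fully open). A call has 1 to 12 rows; each row is the pose to reach, as a shift and turn from the pose commanded when the call began, along the tool's axes at that moment; what a row does not reach only later rows make up. A row lasts 1/10 s, in which the tool goes at most 50 mm and 8.59 degrees, less where a joint would pass 70% of its speed; a pose out of reach is approached as far as the arm can. A call with a gripper value outside its range is refused whole. The fingers move at their own pace and stop on an object; the grip force is fixed at half the most. Time passes only in rows, so rows that repeat a pose let the fingers close. It gives the time, the measured TCP pose, the force, the opening and the grip force at its end, in the units of the state.
- get_obs(): the state, without advancing time (a new reading comes with each control period).
- capture(name): name is "scene" or "top"; returns a dict with "image" (400x640x3 uint8, red, green, blue), "depth" (400x640 float32, mm along the optical axis (not along the pixel's ray), 0 where there is no reading), "fx", "fy", "cx", "cy" (pixels), "camera_from_world" (4x4, takes a point from world to camera coordinates). Camera axes: x right, y down, z forward; pixel columns grow to the right and rows downward; lengths in mm; the calibration is good to about 2 mm. A picture is of the moment at which its call begins.
- close_job(): hands the job in; it is judged then, once.
The state is a dict: "time": time; "joint_positions": joint angles; "dq": joint speeds; "tau": joint torques, N m; "tool_pos": TCP position; "tcp_rot": TCP orientation; "contact_force": force on the tool from outside, world axes, zero at the start; "moment": the same for the moment, N m; "grip_width": finger opening in mm; "finger_force": force on a finger pad.
Only numpy, scipy, OpenCV 4.12 (cv2) and the standard library are available. Lean on these libraries where they do the work, as an engineer would, in place of code of your own. Each camera call takes 0.05 s, during which the arm holds its last target. There are 200 camera calls.

## Working session

There is one attempt and no reset: what is moved stays moved. The work goes in short steps, Python scripts to look and compute and a shell command to move; the robot and the scene stay as the last step left them, time stands still between calls to the robot, and variables do not carry over. Pictures are saved under pics/ and viewed, at most 10 in all, crops included, and the job is handed in when it is done.

```bash
mkdir -p pics
cat > h.py <<'E'
import numpy as np, cv2
from plant import get_obs, capture
def cloud(c):
    d=c["depth"]; v,u=np.indices(d.shape)
    P=np.stack([(u-c["cx"])/c["fx"]*d,(v-c["cy"])/c["fy"]*d,d],-1)
    M=np.array(c["camera_from_world"]); W=(P-M[:3,3])@M[:3,:3]
    W[d<=0]=np.nan
    return W
E
python3 - <<'E'
from h import *
import pickle
for n in ["scene","top"]:
    c=capture(n); cv2.imwrite(f"pics/{n}0.png",c["image"][...,::-1]); pickle.dump(c,open(n+"0.pkl","wb"))
print(get_obs())
E
```

```text
{'time': 0.1, 'joint_positions': array([-1.31300842e+00,  3.42638550e-01,  1.52491208e+00, -5.34512195e-06,
        1.27540602e+00, -1.46042298e-01]), 'dq': array([-0.0013093 , -0.0006152 , -0.00368914,  0.00182938,  0.00076714,
        0.00236325]), 'tau': array([ 1.95542663e-03, -4.32005382e+01, -2.44695193e+01,  7.19852443e-02,
        5.26125426e-02, -4.46739375e-05]), 'tool_pos': array([ 206.20070406, -482.41799471,  226.12527118]), 'tcp_rot': array([-3.14024243e+00, -1.93437404e-04,  4.03831635e-01]), 'contact_force': array([ 0.0216433 , -0.45560876,  0.35365541]), 'moment': array([-0.01129423, -0.0490536 , -0.00538658]), 'finger_force': 0.0, 'grip_width': 91.8899300373358}
```

View pics/scene0.png

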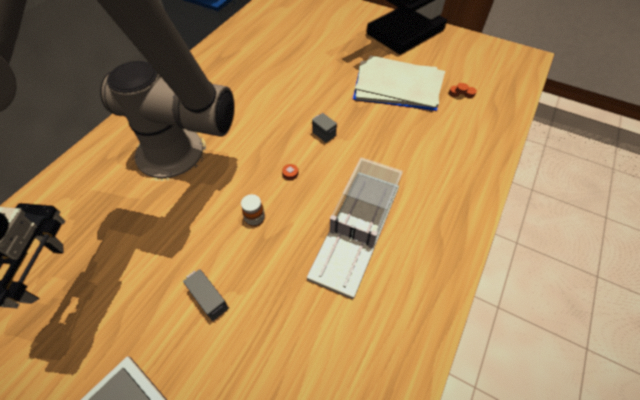

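View pics/top0.png

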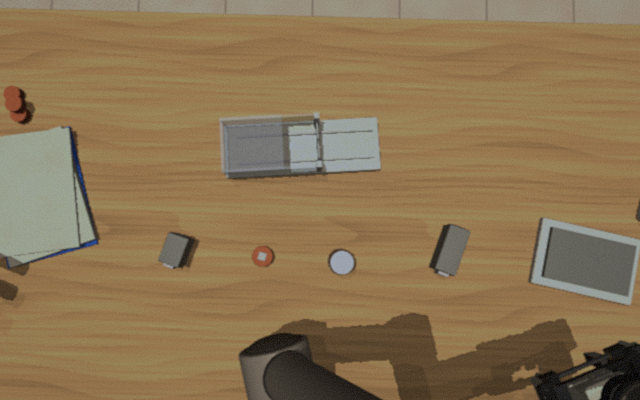

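The top view shows the long case at (451,250) with its clasp at the lower end (444,274). The short case is at (176,250), the mount at (262,256) and the jar at (342,262). The bay gate is at about (319,146), with the shelf to the right (far end x≈380) and the bay interior to the left.

```bash
cat >> h.py <<'E'
def rect(W,box,zlo,zhi):
    u0,u1,v0,v1=box; p=W[v0:v1,u0:u1].reshape(-1,3); p=p[(p[:,2]>zlo)&(p[:,2]<zhi)]
    r=cv2.minAreaRect(p[:,:2].astype(np.float32)); return len(p),np.median(p,0).round(1),np.round(r[0],1),np.round(r[1],1),round(r[2],1)
E
python3 - <<'E'
from h import *
import pickle
c=pickle.load(open("top0.pkl","rb")); W=cloud(c)
print("bench",np.nanmedian(W[300:320,520:530,2]), "mm/px",W[250,451]-W[250,452])
print("long top",rect(W,(425,475,215,285),50,70))
print("long clasp",rect(W,(425,475,262,285),30,56))
print("short",rect(W,(150,200,225,275),50,70))
print("jar",rect(W,(320,365,240,285),70,90)); print("mount",rect(W,(245,280,240,275),15,30))
print("shelf",rect(W,(322,390,105,185),12,32))
print("walls",rect(W,(210,335,105,190),60,100)); print("all bay",rect(W,(200,395,100,190),12,100))
print("posts",rect(W,(310,330,105,130),70,100),rect(W,(310,330,155,185),70,100))
# shelf edge by line, colour
g=cv2.cvtColor(c["image"],cv2.COLOR_RGB2HSV)
m=((g[...,1]<60)&(g[...,2]>120)); m[:, :324]=0; m[:,395:]=0; m[:105]=0; m[190:]=0
p=W[m]; p=p[(p[:,2]>10)&(p[:,2]<30)]; print(len(p),cv2.minAreaRect(p[:,:2].astype(np.float32)),np.median(p[:,2]))
E
```

```text
bench -1.6715694126066127 mm/px [-0.09087222  1.59808382 -2.20459696]
long top (1101, array([ 415.9, -327.1,   58.2]), array([ 413.7, -328. ]), array([ 51.8, 116.7]), 69.9)
long clasp (107, array([ 367.2, -307.5,   50.9]), array([ 371.4, -317.4]), array([33.6, 59. ]), 1.5)
short (704, array([399.4, 309.3,  58.7]), array([398.1, 311.6]), array([51.5, 79.1]), 70.3)
jar (441, array([382.8, -74.6,  78.6]), array([382. , -74.7]), array([51.2, 49.6]), 0.6)
mount (348, array([389.4, 110.9,  20.8]), array([389.4, 111.5]), array([47.2, 48.3]), 1.5)
shelf (3024, array([662.3, -93. ,  18.7]), array([664.2, -92.2]), array([130.7, 143.2]), 4.7)
walls (4062, array([643.6, 125.9,  91.4]), array([649. ,  93.4]), array([127.4, 227.1]), 4.8)
all bay (9126, array([652.3,  38.6,  25.5]), array([654.5,  23.6]), array([130.7, 375.4]), 4.8)
posts (86, array([711.2,  -8.3,  87.2]), array([701.7,  -5.2]), array([37.7, 20.7]), 2.9) (84, array([599.2, -15.3,  88.1]), array([609.4, -10. ]), array([30.7, 27.4]), 4.2)
2822 ((664.606201171875, -94.41537475585938), (130.36106872558594, 135.7657928466797), 4.6529436111450195) 18.77708461298473
```

```bash
python3 -m handwheel '[[[0,0,43.2],[0.2527,-0.0604,0.1],1],[[0,0,43.2],[0.2527,-0.0604,0.1],1],[[0,0,43.2],[0.2527,-0.0604,0.1],1],[[0,0,43.2],[0.2527,-0.0604,0.1],1],[[0,0,43.2],[0.2527,-0.0604,0.1],1],[[0,0,43.2],[0.2527,-0.0604,0.1],1],[[0,0,43.2],[0.2527,-0.0604,0.1],1],[[0,0,43.2],[0.2527,-0.0604,0.1],1],[[0,0,43.2],[0.2527,-0.0604,0.1],1],[[0,0,43.2],[0.2527,-0.0604,0.1],1]]'
python3 - <<'E'
from h import *
c=capture("scene"); M=np.array(c["camera_from_world"])
o=get_obs(); print(o["tool_pos"],o["tcp_rot"])
i=c["image"][180:380,100:330,::-1]; cv2.imwrite("pics/a.png",cv2.resize(i,None,fx=3,fy=3,interpolation=cv2.INTER_CUBIC))
E
```

```text
time: 1.1
tool_pos: [414.3, -329.0, 127.2]
tcp_rot: [3.141, -0.001, -0.352]
contact_force: [0.3, -0.6, 0.3]
grip_width: 91.6
finger_force: 0.0
[ 414.2599107  -329.05377574  127.24079609] [ 3.14100359e+00 -7.82412639e-04 -3.51926363e-01]
```

View pics/a.png

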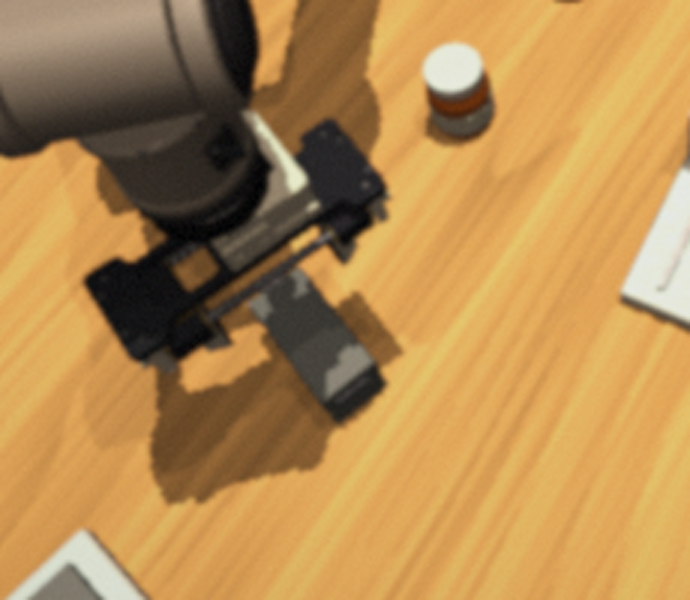

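The gripper is aligned with the case: fingers at about (215,330) and (345,240) of the crop sit either side of its axis. Next I lower and grip.

```bash
python3 -m handwheel '[[[0,0,0],[0,0,0.04],1],[[0,0,0],[0,0,0.07],1],[[0,0,0],[0,0,0.1],1],[[0,0,0],[0,0,0.1],1],[[0,0,0],[0,0,0.1],0],[[0,0,0],[0,0,0.1],0],[[0,0,0],[0,0,0.1],0],[[0,0,0],[0,0,0.1],0],[[0,0,0],[0,0,0.1],0],[[0,0,0],[0,0,0.1],0],[[0,0,0],[0,0,0.1],0],[[0,0,0],[0,0,0.1],0]]'
python3 -m handwheel '[[[0,0,0],[0,0,-0.03],0],[[0,0,0],[0,0,-0.07],0],[[0,0,0],[0,0,-0.1],0],[[0,0,0],[0,0,-0.12],0],[[0,0,0],[0,0,-0.12],0]]'
```

```text
time: 2.35
tool_pos: [415.1, -328.1, 27.2]
tcp_rot: [3.141, -0.001, -0.35]
contact_force: [-1.4, 0.8, 5.7]
grip_width: 49.8
finger_force: 30.0
time: 2.85
tool_pos: [415.9, -328.8, 148.9]
tcp_rot: [3.139, -0.004, -0.35]
contact_force: [0.2, -0.3, -3.2]
grip_width: 49.9
finger_force: 30.0
```

```bash
python3 -m handwheel '[[[0,0,-80],[0.1528,-0.3055,0],0],[[0,0,-80],[0.1528,-0.3055,0],0],[[0,0,-80],[0.1528,-0.3055,0],0],[[0,0,-80],[0.1528,-0.3055,0],0],[[0,0,-80],[0.1528,-0.3055,0],0],[[0,0,-80],[0.1528,-0.3055,0],0],[[0,0,-80],[0.1528,-0.3055,0],0],[[0,0,-80],[0.1528,-0.3055,0],0],[[0,0,-80],[0.1528,-0.3055,0],0],[[0,0,-80],[0.1528,-0.3055,0],0],[[0,0,-80],[0.1528,-0.3055,0],0],[[0,0,-80],[0.1528,-0.3055,0],0]]'
python3 -m handwheel '[[[0,0,-34.9],[0,0,0],0],[[0,0,-34.9],[0,0,0],0],[[0,0,-34.9],[0,0,0],0],[[0,0,-34.9],[0,0,0],0],[[0,0,-34.9],[0,0,0],0],[[0,0,-34.9],[0,0,0],0],[[0,0,-34.9],[0,0,0],0],[[0,0,-34.9],[0,0,0],0]]'
python3 - <<'E'
from h import *
import pickle
for n in ["scene","top"]:
    c=capture(n); pickle.dump(c,open(n+"1.pkl","wb")); W=cloud(c)
    if n=="top": i=c["image"][90:240,280:440]
    else: i=c["image"][150:320,260:440]
    cv2.imwrite(f"pics/b{n}.png",cv2.resize(i[...,::-1],None,fx=4,fy=3.5 if n=='x' else 4,interpolation=cv2.INTER_CUBIC)[:600])
a=cv2.imread("pics/bscene.png")[:600]; b=cv2.imread("pics/btop.png")[:600]
a=cv2.resize(a,(400,333));b=cv2.resize(b,(400,375)); cv2.imwrite("pics/b.png",np.hstack([cv2.copyMakeBorder(a,0,42,0,0,0),b]))
E
```

```text
time: 4.05
tool_pos: [662.6, -93.3, 144.8]
tcp_rot: [-3.139, 0.001, 1.044]
contact_force: [-0.1, -0.4, -2.9]
grip_width: 49.5
finger_force: 30.0
time: 4.85
tool_pos: [663.3, -93.5, 146.6]
tcp_rot: [-3.142, 0.0, 1.653]
contact_force: [1.4, 0.2, -2.7]
grip_width: 50.0
finger_force: 30.0
```

View pics/b.png

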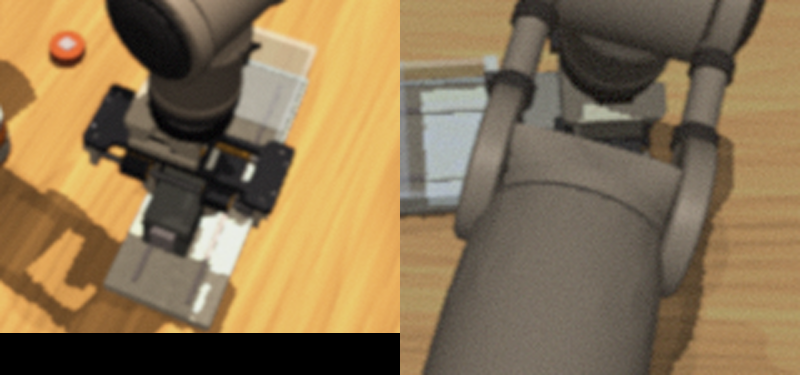

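The clasp (crop 165,240) faces out over the shelf. Now a check of case-to-shelf alignment in one camera.

Run:
```python
from h import *
import pickle
a=np.deg2rad(94.8); ex=np.array([np.cos(a),np.sin(a)]); ey=np.array([-ex[1],ex[0]])
def bay(W): return np.dstack([(W[...,:2]-[657.5,-14])@ex,(W[...,:2]-[657.5,-14])@ey,W[...,2]])
def cross(B,sel,lab):
    p=B[sel]; print(lab,len(p),np.percentile(p,[1,10,50,90,99],axis=0).round(1).T.tolist())
def edges(B,sel,x0,x1,lab):
    for x in np.arange(x0,x1,20):
        s=sel&(B[...,0]>x)&(B[...,0]<x+20)
        if s.sum()>20: q=B[s]; print(lab,x,s.sum(),"y",q[:,1].min().round(1),q[:,1].max().round(1),"mid",((q[:,1].min()+q[:,1].max())/2).round(1))
for n in ["scene0","top0"]:
    B=bay(cloud(pickle.load(open(n+".pkl","rb"))))
    s=(B[...,2]>12)&(B[...,2]<32)&(abs(B[...,1])<85); s&=(B[...,0]>-170)&(B[...,0]<-20)
    print(n,B[s][:,0].min(),np.median(B[s][:,2])); edges(B,s,-145,-20,n)
B=bay(cloud(pickle.load(open("scene1.pkl","rb"))))
s=(B[...,2]>115)&(B[...,2]<190)&(abs(B[...,1])<45)&(B[...,0]<-105)&(B[...,0]>-170); cross(B,s,"case end")
t=s&(B[...,2]>172); edges(B,t,-145,-80,"top")
f=s&(B[...,0]<-125)&(B[...,2]<172); cross(B,f,"endface")
```

```text
scene0 -152.15512099254556 21.322402943135806
scene0 -145 388 y -65.9 62.8 mid -1.6
scene0 -125 375 y -65.9 64.4 mid -0.7
scene0 -105 361 y -65.7 64.4 mid -0.6
scene0 -85 351 y -65.9 64.1 mid -0.9
scene0 -65 341 y -65.8 63.8 mid -1.0
scene0 -45 327 y -65.5 63.4 mid -1.0
scene0 -25 85 y -65.7 61.0 mid -2.3
top0 -149.9804003322425 18.717177477260122
top0 -145 429 y -65.4 64.6 mid -0.4
top0 -125 435 y -64.3 65.0 mid 0.4
top0 -105 430 y -65.1 64.9 mid -0.1
top0 -85 437 y -63.7 65.0 mid 0.6
top0 -65 434 y -65.6 64.5 mid -0.5
top0 -45 431 y -63.5 65.1 mid 0.8
top0 -25 107 y -63.1 64.5 mid 0.7
case end 513 [[-140.7, -139.4, -129.8, -109.7, -105.7], [-23.6, -21.4, -1.6, 20.6, 25.4], [125.0, 143.1, 177.3, 181.5, 182.8]]
top -145 121 y -23.4 26.1 mid 1.4
top -125 184 y -23.8 26.1 mid 1.2
endface 187 [[-140.9, -140.3, -132.5, -131.0, -126.6], [-23.3, -20.7, -3.7, 21.5, 24.5], [124.1, 130.1, 155.6, 170.4, 171.8]]
```

```bash
python3 -m handwheel '[[[0,0,0],[0,0.0018,0.03],0],[[0,0,0],[0,0.0018,0.06],0],[[0,0,0],[0,0.0018,0.08],0],[[0,0,0],[0,0.0018,0.09],0],[[0,0,0],[0,0.0018,0.093],0],[[0,0,0],[0,0.0018,0.095],0],[[0,0,0],[0,0.0018,0.097],0],[[0,0,0],[0,0.0018,0.097],0]]'
```

```text
time: 5.75
tool_pos: [665.5, -93.4, 50.6]
tcp_rot: [3.14, 0.001, 1.655]
contact_force: [-0.0, -1.0, -3.8]
grip_width: 50.0
finger_force: 30.0
```

```bash
python3 -m handwheel '[[[0,0,0],[0,0,0.001],0],[[0,0,0],[0,0,0.002],0],[[0,0,0],[0,0,0.003],0],[[0,0,0],[0,0,0.003],0]]'
```

```text
time: 6.15
tool_pos: [665.3, -93.3, 47.2]
tcp_rot: [3.141, 0.0, 1.655]
contact_force: [-1.3, -0.6, 0.9]
grip_width: 49.8
finger_force: 30.0
```

```bash
python3 -m handwheel '[[[0,0,0],[0,0,0],1],[[0,0,0],[0,0,0],1],[[0,0,0],[0,0,0],1],[[0,0,0],[0,0,0],1],[[0,0,0],[0,0,0],1],[[0,0,0],[0,0,0],1],[[0,0,0],[0,0,0],1]]'
python3 -m handwheel '[[[0,0,0],[0,0,-0.03],1],[[0,0,0],[0,0,-0.07],1],[[0,0,0],[0,0,-0.1],1],[[0,0,0],[-0.04,0,-0.1],0],[[0,0,0],[-0.08,0,-0.1],0],[[0,0,0],[-0.11,0,-0.1],0],[[0,0,0],[-0.11,0,-0.1],0],[[0,0,0],[-0.11,0,-0.1],0],[[0,0,0],[-0.11,0,-0.1],0],[[0,0,0],[-0.11,0,-0.1],0]]'
python3 - <<'E'
from h import *
a=np.deg2rad(94.8); ex=np.array([np.cos(a),np.sin(a)]); ey=np.array([-ex[1],ex[0]])
for n in ["scene","top"]:
    c=capture(n); W=cloud(c); d=W[...,:2]-[657.5,-14]; B=np.dstack([d@ex,d@ey,W[...,2]])
    s=(B[...,2]>74)&(B[...,2]<88)&(abs(B[...,1])<40)&(B[...,0]<-10)&(B[...,0]>-142)
    p=B[s]; print(n,len(p)); 
    if len(p)>5: print(p.min(0),p.max(0),np.median(p,0),cv2.minAreaRect(p[:,:2].astype(np.float32)))
    if n=="scene": cv2.imwrite("pics/c.png",cv2.resize(c["image"][150:320,230:440,::-1],None,fx=3,fy=3))
E
```

```text
time: 6.85
tool_pos: [665.1, -93.3, 46.7]
tcp_rot: [3.142, 0.0, 1.655]
contact_force: [-0.1, -1.0, 1.0]
grip_width: 91.4
finger_force: 0.0
time: 7.85
tool_pos: [674.5, -201.5, 146.9]
tcp_rot: [-3.142, -0.0, 1.657]
contact_force: [0.7, 0.7, -0.4]
grip_width: 40.4
finger_force: 0.0
scene 178
[-131.23749734  -25.12267843   74.44027299] [-22.76411255   1.09559637  85.34853762] [-49.75294892 -14.21522141  81.23826867] ((-76.92340087890625, -12.329604148864746), (108.40978240966797, 25.93665885925293), 0.49133017659187317)
top 1008
[-130.53852119  -24.98010632   74.0475808 ] [-20.60395376  26.02325019  84.17505606] [-74.71673731   1.10193807  78.45628777] ((-75.53881072998047, 0.45560264587402344), (109.8974380493164, 50.71622085571289), 0.24007031321525574)
```

View pics/c.png

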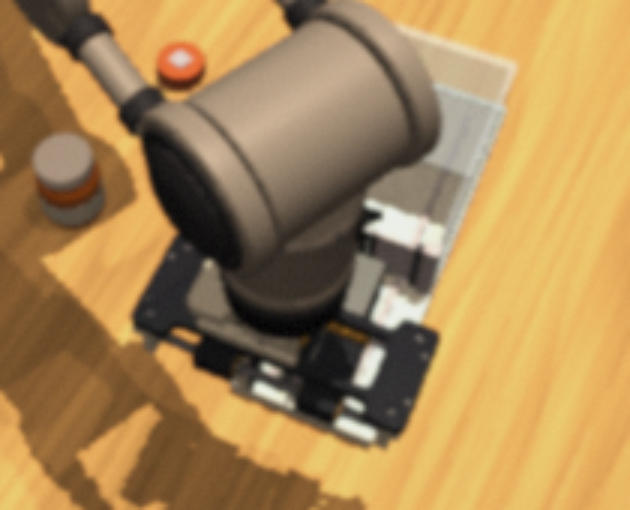

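```bash
python3 -m handwheel '[[[0,0,0],[0,-0.001,0.03],0],[[0,0,0],[0,-0.001,0.06],0],[[0,0,0],[0,-0.001,0.09],0],[[0,0,0],[0,-0.001,0.108],0],[[0,0,0],[0,-0.001,0.108],0],[[0,0,0],[0.02,-0.001,0.108],0],[[0,0,0],[0.035,-0.001,0.108],0],[[0,0,0],[0.045,-0.001,0.108],0],[[0,0,0],[0.055,-0.001,0.108],0],[[0,0,0],[0.065,-0.001,0.108],0],[[0,0,0],[0.075,-0.001,0.108],0],[[0,0,0],[0.075,-0.001,0.108],0]]'
```

```text
time: 9.15
tool_pos: [667.6, -127.5, 39.8]
tcp_rot: [3.14, 0.001, 1.656]
contact_force: [0.3, -0.9, 0.2]
grip_width: 0.3
finger_force: 0.2
```

```bash
python3 -m handwheel '[[[0,0,0],[0.01,0,0],0],[[0,0,0],[0.02,0,0],0],[[0,0,0],[0.03,0,0],0],[[0,0,0],[0.04,0,0],0],[[0,0,0],[0.05,0,0],0],[[0,0,0],[0.06,0,0],0],[[0,0,0],[0.07,0,0],0],[[0,0,0],[0.08,0,0],0],[[0,0,0],[0.085,0,0],0],[[0,0,0],[0.085,0,0],0]]'
python3 - <<'E'
from h import *
a=np.deg2rad(94.8); ex=np.array([np.cos(a),np.sin(a)]); ey=np.array([-ex[1],ex[0]])
c=capture("top"); W=cloud(c); d=W[...,:2]-[657.5,-14]; B=np.dstack([d@ex,d@ey,W[...,2]])
s=(B[...,2]>74)&(B[...,2]<83)&(abs(B[...,1])<28)&(B[...,0]<78)&(B[...,0]>-142)
p=B[s]; print(len(p),p.min(0),p.max(0),np.median(p,0))
c2=capture("scene")
x=cv2.resize(c["image"][90:210,210:400],(475,300)); y=cv2.resize(c2["image"][140:300,300:420],(225,300))
cv2.imwrite("pics/d.png",np.hstack([x,y])[...,::-1])
E
```

```text
time: 10.15
tool_pos: [659.4, -42.0, 38.3]
tcp_rot: [-3.141, -0.001, 1.656]
contact_force: [-0.0, 0.1, 0.2]
grip_width: 0.3
finger_force: 0.0
184 [  7.87659949 -24.38264225  74.25941402] [77.9756063   7.62774103 82.33553251] [22.77590746 -9.76246511 78.59654202]
```

View pics/d.png

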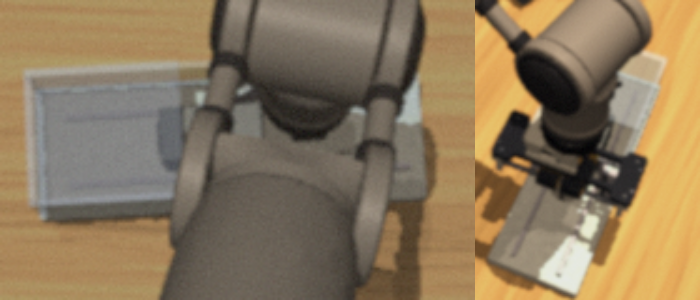

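The case's plain end shows under the roof at crop (160–183, 108–165), roughly centred and straight. I continue the push.

```bash
python3 -m handwheel '[[[0,0,0],[0.01,0,0],0],[[0,0,0],[0.02,0,0],0],[[0,0,0],[0.03,0,0],0],[[0,0,0],[0.04,0,0],0],[[0,0,0],[0.05,0,0],0],[[0,0,0],[0.06,0,0],0],[[0,0,0],[0.07,0,0],0],[[0,0,0],[0.077,0,0],0],[[0,0,0],[0.082,0,0],0],[[0,0,0],[0.085,0,0],0],[[0,0,0],[0.085,0,0],0]]'
python3 -m handwheel '[[[0,0,0],[-0.002,0,0],0],[[0,0,0],[-0.002,0,0],0],[[0,0,0],[-0.002,0,0],0],[[0,0,0],[-0.002,0,-0.03],0],[[0,0,0],[-0.002,0,-0.07],0],[[0,0,0],[-0.002,0,-0.11],0],[[0,0,0],[-0.002,0,-0.15],0],[[0,0,0],[-0.052,0,-0.18],0],[[0,0,0],[-0.102,0,-0.18],0],[[0,0,0],[-0.152,0,-0.18],0],[[0,0,0],[-0.202,0,-0.18],0],[[0,0,0],[-0.252,0,-0.18],0]]'
python3 -m handwheel '[[[0,0,0],[-0.05,0,0],0],[[0,0,0],[-0.1,0,0],0],[[0,0,0],[-0.15,0,0],0],[[0,0,0],[-0.15,0,0],0]]'
python3 - <<'E'
from h import *
a=np.deg2rad(94.8); ex=np.array([np.cos(a),np.sin(a)]); ey=np.array([-ex[1],ex[0]])
c=capture("top"); W=cloud(c); d=W[...,:2]-[657.5,-14]; B=np.dstack([d@ex,d@ey,W[...,2]])
for z0,z1 in((74,85),(30,74)):
    s=(B[...,2]>z0)&(B[...,2]<z1)&(abs(B[...,1])<40)&(B[...,0]<78)&(B[...,0]>-15)
    p=B[s]; print(len(p),p.min(0),p.max(0),np.median(p,0))
for n,b in(("jar",(320,365,240,285,70,90)),("mount",(245,280,240,275,15,30)),("short",(150,200,225,275,50,70))): print(n,rect(W,b[:4],*b[4:]))
c2=capture("scene")
x=cv2.resize(c["image"][100:190,210:390],(480,240),interpolation=cv2.INTER_CUBIC); y=cv2.resize(c2["image"][150:300,300:410],(300,409),interpolation=cv2.INTER_CUBIC)
cv2.imwrite("pics/e.png",np.hstack([cv2.copyMakeBorder(x,0,169,0,0,0),y])[...,::-1])
E
```

```text
time: 11.35
tool_pos: [652.7, 41.7, 38.8]
tcp_rot: [3.142, -0.0, 1.656]
contact_force: [0.2, 0.6, 0.3]
grip_width: 0.3
finger_force: 0.0
time: 12.55
tool_pos: [673.1, -204.7, 219.0]
tcp_rot: [3.141, 0.0, 1.655]
contact_force: [1.0, 0.1, 0.1]
grip_width: 0.2
finger_force: 0.0
time: 12.95
tool_pos: [683.9, -360.0, 215.7]
tcp_rot: [-3.139, 0.001, 1.647]
contact_force: [0.1, 0.6, 0.2]
grip_width: 0.1
finger_force: 0.0
82 [ -2.20689373 -38.02823572  74.21172681] [77.90338073 38.21653728 84.9407211 ] [ 1.27407188 -1.28206773 81.11576169]
66 [ -2.27935452 -20.59986514  30.8265814 ] [77.48421491 35.04873568 72.69529064] [71.03366     6.40289543 67.97399579]
jar (0, array([nan, nan, nan]), array([0., 0.]), array([0., 0.]), 0.0)
mount (346, array([389.4, 110.7,  21. ]), array([389.4, 111.5]), array([47.5, 48. ]), 3.1)
short (703, array([399.2, 309.9,  58.8]), array([397. , 311.6]), array([50.9, 76.7]), 71.4)
  return _methods._mean(a, axis=axis, dtype=dtype,
  ret = um.true_divide(
```

View pics/e.png

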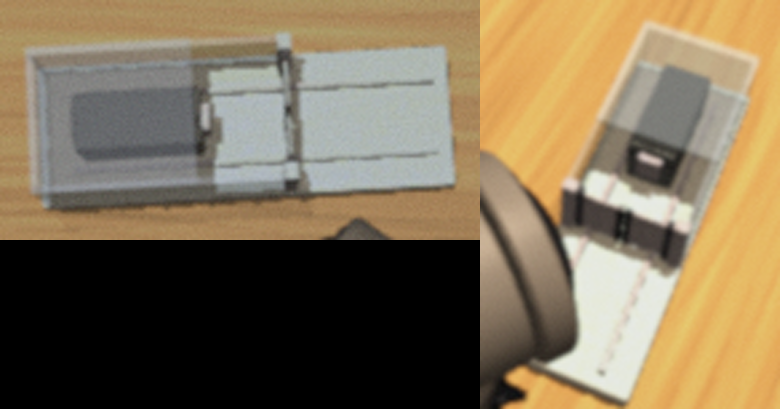

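The case is inside the bay with its clasp (left crop 207,117) about 68 mm past the gate. Both flaps are shut flat at crop x≈290, and the arm is clear. The jar is only hidden by the arm.

```bash
python3 -c "from plant import close_job; print(close_job())"
```

```text
the job is handed in; nothing more can be done
None
```

The long case is in the bay, clasp towards the gate and about 68 mm past it, with both flaps shut. The short case and mount haven't moved; the arm hid the jar in the last picture, but its path stayed well clear of it. The job is handed in, though no verdict came back.

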